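Roll the dye-wrapping pole into its V-cradle

ROBOT

A 6-joint arm with a two-finger parallel gripper is mounted at the origin on the work surface. World frame = base frame: x ahead of the robot, y to its left, z up, the work surface at z = 0. Lengths are in m, angles in rad, forces in N, time in s.
With the tool pointing down it reaches from about 0.375 to 0.975 m from the base axis. Payload 3.8 kg.
Tool frame: the origin (TCP) lies on the centre line of the jaws, within the pads' length; the fingertips stand 14 mm ahead of it and the grasp point (between the pads) lies 5 mm behind it; z points along the fingers, y is the line along which they close (so a half turn about z gives the same grasp; the last joint's range is limited). The gripper opens to 85 mm and grips with 20 to 120 N. Pads are 22 mm wide; open, the fingers measure 114 mm over their backs; the gripper's body (76 mm by 85 mm) begins 54 mm behind the grasp point. The pads swing forward as they close: fully open they stand 13 mm farther back than shut.
Start: joints at [1.161, 0.264, 1.604, -0, 1.274, -0.037], TCP at [0.246, 0.629, 0.221] pointing down, gripper open.
Joint ranges: [-2.63, 2.63], [-0.94, 2.18], [0.31, 2.57], [-1.31, 4.45], [0, 2.66], [-2.55, 2.55]. Speed limits (rad/s): [2.57, 2.57, 3.14, 3.14, 3.14, 3.14].

INTERFACE

Orientations are given as a rotation vector (axis times angle).
In Python, from workcell import bot, eyes, spot_in gives the robot as it stands.
- The arm moves only by the tool carry_out, never from a script. Its argument "series" is text: rows parted by semicolons, each of 4 numbers parted by spaces: the shift along the world's x, y, z in m, then the turn about the world's z in degrees. In form: tx ty tz roll; .... A call has 1 to 20 rows; each row shifts and turns the commanded pose from where the row before left it; what a row does not reach is not made up. A row lasts 1/8 s, in which the tool goes at most 62.5 mm and 10.7 degrees, less where a joint would pass 70% of its speed; a pose out of reach is approached as far as the arm can. A call is refused whole if a number of a shift passes 0.0625 or a number of a turn 10.7, either way. A call with a gripper value outside its range is refused whole. "jaw" is the gripper command: -1 is shut, 1 is fully open, values between are in proportion, set as the call begins (left out, the last holds). The fingers move at their own pace and stop on an object; "grip_force" is the grip in N (left out, the last holds). Time passes only in rows, so rows that do not move let the fingers close. It gives the time, the measured TCP pose, the force, the opening and the grip force at its end, in the units of the state.
- bot.read_state(): the state, without advancing time (a new reading comes with each control period).
- eyes.read_camera(name): name is "side" or "top" or "wrist"; returns (picture, depth): 400x640x3 uint8, blue, green, red; 400x640 float32, m along the optical axis (not along the pixel's ray), 0 where there is no reading.
- eyes.get_calibration(name): a dict with "K" (3x3 intrinsics, pixels), "position" and "rotation" of the camera in the world; the wrist camera has in their place "T_tool_cam" (4x4, takes a point from camera to tool coordinates, whose origin is the TCP and whose axes are the flange's). Camera axes: x right, y down, z forward; pixel columns grow to the right and rows downward; lengths in m; the calibration is good to about 2 mm. A picture is of the moment at which its call begins: read the wrist's pose just before it. get_calibration takes no time and is no camera call.
- bot.finish_job(): hands the job in; it is judged then, once.
Trained networks look in the newest picture that a camera, given by its name, has taken for a name from the list of things; names that differ only in an ending like _2 or _b are one class to them, and where a whole thing is asked for, a point or a joint stands for the part that bears it (a point fixed in the world has none). Each returns a list of dicts, best first, with "score" (0 to 1); they miss things now and then, are a little off and sometimes report something else, mostly with a low value. They report only what shows in the picture. A call takes as long as a camera call. They do not tell look-alikes from the thing itself.
- spot_in(camera, target): "rect" ([centre column, centre row, width, height] in pixels, round what is visible of it).
The state is a dict: "time": time; "q": joint angles; "joint_vel": joint speeds; "joint_torque": joint torques, N m; "tool_pos": TCP position; "tcp_rot": TCP orientation; "wrist_force": force on the tool from outside, world axes, zero at the start; "torque": the same for the moment, N m; "width": opening from 0.0 (shut) to 1.0 (fully open); "grip_force": force on a finger pad.
Only numpy, scipy, OpenCV 4.12 (cv2) and the standard library are available. Lean on these libraries where they do the work, as an engineer would, in place of code of your own. Each camera call takes 0.05 s, during which the arm holds its last target. There are 200 camera calls.

TASK

Roll the white pipe pole across the table by pushing its side with your fingers, up the cradle's ramp and into the V, then push on its free end to slide it along the V until its other end meets the orange stop. Push gently: do not grip the pole or lift it off what it lies on, leave everything else on the table where it stands, and finish clear of everything with the pole lying still.

Things in the scene. Friction and masses are not known exactly. Their poses are not given: they have to be found in the camera images.
- pole: the pole: a white plastic pipe stub with two grey bands and a dye smear, 48 mm in diameter (radius 24) and 160 mm long, about 0.14 kg, smooth, lying loose on the table (its middle then 24 mm above the table). Origin at its middle, on its axis; its own y axis runs along the pole; x and z turn as it rolls. It rolls square to its axis; a push near one end rolls it on and hardly turns it
- cradle: plywood V-cradle fixed to the table, 160 mm wide along y (-60 to +100 mm). Origin on the table under the V's bottom; x: level direction in which the pole rolls in, y: along the V, z up. Ramp from the table at x = -62 to the lip at x = -17 mm; V bottom 2 mm high at x = 0, both faces at 30 degrees; far face ends 25 mm high at x = 40, then a level rim to x = 54. End y = +100 is open and nearer the robot
- cradle_lip (a point): middle of the lip between ramp and V, 12 mm above the table. The pole starts on the table on the ramp's side, its middle 150 to 230 mm before the V's bottom, up to 0.12 rad askew to the V and 35 to 50 mm farther towards the open end than when seated
- cradle_stop (a point): orange end stop at the cradle's -y end, an upright plate 50 mm high, 16 mm thick, 64 mm wide (x from -12 to 52 mm), standing across the V only, not across the ramp. This point lies on its inner face (y = -60 mm, looking to +y) over the V's bottom, 30 mm above the table
- cradle_seat (a point): where the pole's middle is when it lies in the V with its end against the stop: x = 0, y = +20, z = 30 mm in the cradle's frame. The pole's free end is then level with the open end of the V; before that it sticks out past it
- bottle_yellow: yellow dye squeeze bottle with yellow nozzle, 46 mm wide, 145 mm tall, loose; origin under its middle. Bystander
- bottle_purple: pale lilac dye squeeze bottle with purple nozzle, 46 mm wide, 145 mm tall, loose; origin under its middle. Bystander
- bottle_magenta: magenta dye squeeze bottle with white nozzle, 46 mm wide, 145 mm tall, loose; origin under its middle. Bystander
- jar: small jar with red lid, 56 mm wide, 60 mm tall, loose, standing beyond the far end of the pole; origin under its middle. Bystander
- block: wooden folding block 60 x 60 x 30 mm, loose, on the table behind the cradle's raised far side; origin under its middle. Bystander
- brush: brush lying on the table at the right, loose. Bystander
- bowl: white plastic bowl, 120 mm wide, 50 mm tall, loose, at the right; origin under its middle. Bystander
Things that resemble listed ones, but are neither listed nor needed, are in the scene too. Leave any turquoise look-alike of the pole alone. There is more than one size of the cradle; the job needs the smaller.

How it is judged:
By the outcome, as a careful person would: the job done as asked, in the order asked, and still so for the second after the job is handed in, with the robot touching nothing.
It also fails if it takes over 61 s, if anything falls off the work surface, if the arm or the gripper's body presses on something with over 40 N, if the wrist force passes 120 N, or if a joint passes its speed limit or range.

## Working session

There is one attempt and no reset: what is moved stays moved. The work goes in short steps, Python scripts to look and compute and a tool call to move; the robot and the scene stay as the last step left them, time stands still between calls to the robot, and variables do not carry over. Pictures are saved under pics/ and viewed, at most 10 in all, crops included, and the job is handed in when it is done.

Besides the shell and the picture viewer there is one more tool, called after ">>>" as name(argument=value, ...), one argument or row to a line, values as JSON. carry_out: Moves the arm, as the interface text tells. Its arguments: {"type":"object","properties":{"series":{"type":"string"},"jaw":{"type":"number"},"grip_force":{"type":"number"}},"required":["series"]}

```bash
mkdir -p pics
cat > h.py <<'E'
import numpy as np,cv2
from workcell import bot,eyes,spot_in
def cloud(cam,d):
    c=eyes.get_calibration(cam);K=np.array(c["K"]);R=np.array(c["rotation"]);p=np.array(c["position"])
    if R.shape!=(3,3):R=cv2.Rodrigues(R)[0]
    v,u=np.mgrid[:d.shape[0],:d.shape[1]]
    P=np.stack([(u-K[0,2])/K[0,0]*d,(v-K[1,2])/K[1,1]*d,d],-1)@R.T+p
    P[d==0]=np.nan
    return P
E
python3 - <<'E'
from h import *
ims=[]
for c in("top","side"):
    im,d=eyes.read_camera(c);cv2.imwrite(f"pics/{c}0.png",im);np.save(f"{c}0.npy",d)
    P=cloud(c,d)
    for n in("pole","cradle","cradle_stop","jar","block","bowl","brush"):
        for r in spot_in(c,n)[:3]:
            u,v,w,h=r["rect"];print(c,n,round(r["score"],2),np.round(r["rect"]),np.round(P[int(min(v,399)),int(min(u,639))],3))
print(bot.read_state()["time"])
E
```

```text
top pole 0.74 [382. 181.  42.  62.] [ 0.623 -0.186  0.049]
top pole 0.6 [308. 201.  20.  61.] [0.564 0.012 0.051]
top pole 0.35 [151. 257.  35.  14.] [0.405 0.395 0.1  ]
top cradle 0.94 [250. 191.  48.  72.] [0.593 0.174 0.005]
top cradle 0.86 [376. 284.  73. 101.] [ 0.348 -0.173  0.012]
top cradle_stop 0.73 [251. 191.  50.  69.] [0.592 0.17  0.009]
top cradle_stop 0.58 [375. 282.  77.  95.] [ 0.353 -0.171  0.01 ]
top jar 0.56 [308. 141.  21.  21.] [0.721 0.016 0.065]
top jar 0.3 [251. 191.  51.  68.] [0.592 0.17  0.009]
top bowl 0.72 [471. 163.  48.  49.] [ 0.688 -0.44   0.008]
top brush 0.61 [481. 249.  50.  69.] [ 0.447 -0.448  0.025]
side pole 0.87 [361. 240.  34.  48.] [ 0.614 -0.203  0.048]
side pole 0.79 [308. 210.  46.  35.] [0.558 0.002 0.041]
side pole 0.44 [427. 280.  48.  34.] [ 0.698 -0.399  0.015]
side cradle 0.96 [276. 273.  94.  89.] [ 0.353 -0.149  0.016]
side cradle 0.85 [288. 181.  56.  50.] [0.587 0.187 0.02 ]
side cradle_stop 0.83 [275. 273.  91.  90.] [ 0.353 -0.149  0.016]
side cradle_stop 0.59 [289. 181.  56.  47.] [0.596 0.189 0.014]
side jar 0.79 [348. 188.  22.  20.] [0.711 0.004 0.056]
side jar 0.21 [213. 152.  12.  35.] [0.409 0.389 0.085]
side block 0.52 [278. 165.  22.  19.] [0.595 0.263 0.037]
side bowl 0.57 [429. 279.  47.  34.] [ 0.707 -0.403  0.012]
side brush 0.92 [370. 339.  44.  67.] [ 0.445 -0.467  0.018]
0.8
```

View pics/top0.png

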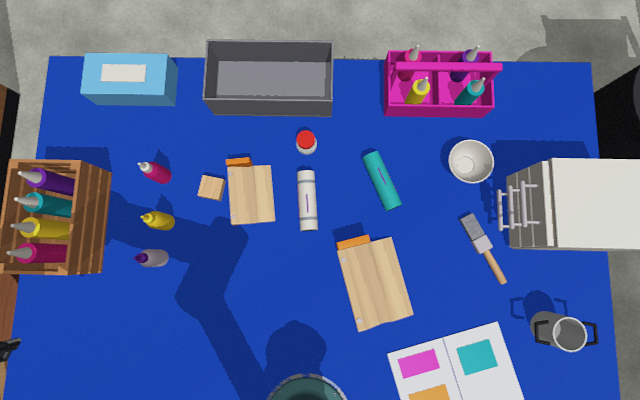

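View pics/side0.png

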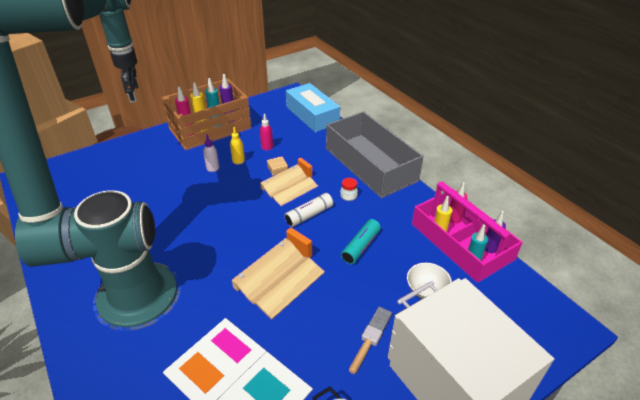

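The top view shows two candidates for each item. For the pole, white at (308,199) fits and turquoise at (382,181) is the look-alike. For the cradle, small at (251,191) with its stop at (239,161) fits, and large at (376,284) is the wrong size. I choose the white pole and the small cradle. The jar is at (306,141) and the block at (211,187). Next I fit the poses and check a close crop.

```bash
cat >> h.py <<'E'
from scipy.optimize import minimize,least_squares
def polefit(im,P,reg):
    # white pipe points within reg (x0,x1,y0,y1), z>.01 : axis by vertical cylinder fit
    m=(P[...,0]>reg[0])&(P[...,0]<reg[1])&(P[...,1]>reg[2])&(P[...,1]<reg[3])&(P[...,2]>reg[4])
    hsv=cv2.cvtColor(im,cv2.COLOR_BGR2HSV); m&=hsv[...,1]<70
    Q=P[m]
    def f(p):
        x,y,z,a=p; n=np.array([-np.sin(a),np.cos(a)])
        return np.hypot((Q[:,:2]-[x,y])@n,Q[:,2]-z)-.024
    q=Q.mean(0); r=least_squares(f,[q[0],q[1],q[2]-.015,0],loss="soft_l1",f_scale=.002).x
    t=np.array([np.cos(r[3]),np.sin(r[3])]); s=(Q[:,:2]-r[:2])@t
    lo,hi=np.percentile(s,[1,99]); c=r[:2]+t*(lo+hi)/2
    return dict(c=np.round(c,4),z=round(r[2],4),ang=round(r[3],4),len=round(hi-lo,4),n=len(Q),rms=round(np.sqrt(np.mean(f(r)**2)),4))
E
python3 - <<'E'
from h import *
for c in("top","side"):
    im=cv2.imread(f"pics/{c}0.png");P=cloud(c,np.load(f"{c}0.npy"))
    print(c,polefit(im,P,(.45,.675,-.06,.06,.012)))
    hsv=cv2.cvtColor(im,cv2.COLOR_BGR2HSV)
    reg=(P[...,0]>.48)&(P[...,0]<.72)&(P[...,1]>.08)&(P[...,1]<.30)
    wood=reg&(hsv[...,0]<30)&(hsv[...,1]>40)&(P[...,2]>.003)
    og=reg&(hsv[...,0]<20)&(hsv[...,1]>190)&(hsv[...,2]>120)
    Q=P[wood&~og&(P[...,1]<.235)];O=P[og]
    print(len(Q),"orange",len(O),O.min(0).round(3),O.max(0).round(3), O[O[:,2]>.045].mean(0).round(3))
    r=cv2.minAreaRect((Q[:,:2]*1000).astype(np.float32));print("wood rect",r)
    def h(x): return np.interp(x,[-62,-17,0,40,54],[0,12,2,25,25])
    def f(p):
        d=(Q[:,:2]-p[:2])*1000;a=p[2]
        ex=np.array([-np.sin(a),np.cos(a)]);  # cradle x ~ world +y
        return (np.interp(d@ex,[-62,-17,0,40,54],[0,12,2,25,25])-Q[:,2]*1000-p[3]*1000)
    cands=[]
    for y0 in(.155,.165,.175,.185,.195):
        s=least_squares(lambda p:f([r[0][0]/1000,p[0],p[1],p[2]]),[y0,0,0],loss="soft_l1",f_scale=2)
        cands.append((s.cost,s.x))
    b=min(cands,key=lambda t:t[0]);print("cradle: at x=",round(r[0][0]/1000,4),"Vy,yaw,dz",b[1].round(4),"rms mm",np.std(f([r[0][0]/1000,*b[1]])))
    B=P[reg&(hsv[...,0]<30)&(hsv[...,1]>40)&(P[...,1]>.24)&(P[...,2]>.02)];
    if len(B):print("block top",B.min(0).round(3),B.max(0).round(3))
    J=P[(P[...,0]>.66)&(P[...,0]<.77)&(P[...,1]>-.05)&(P[...,1]<.07)&(P[...,2]>.05)];print("jar",J.min(0).round(3),J.max(0).round(3))
im=cv2.imread("pics/top0.png")[120:260,190:350];cv2.imwrite("pics/crop.png",cv2.resize(im,None,fx=4,fy=4,interpolation=cv2.INTER_CUBIC))
s=bot.read_state();print(s["tcp_rot"],s["tool_pos"])
E
```

```text
top {'c': array([0.5661, 0.0122]), 'z': np.float64(0.0247), 'ang': np.float64(0.0906), 'len': np.float64(0.1578), 'n': 1016, 'rms': np.float64(0.0019)}
2274 orange 171 [0.657 0.171 0.011] [0.675 0.231 0.055] [0.667 0.202 0.051]
wood rect ((591.5773315429688, 170.09124755859375), (175.6309051513672, 114.22171783447266), 7.156697750091553)
cradle: at x= 0.5916 Vy,yaw,dz [ 0.1735  0.1229 -0.0013] rms mm 4.066913822283508
block top [0.565 0.244 0.02 ] [0.631 0.3   0.036]
jar [ 0.705 -0.003  0.05 ] [0.755 0.044 0.065]
side {'c': array([0.5654, 0.0137]), 'z': np.float64(0.0269), 'ang': np.float64(0.0918), 'len': np.float64(0.1599), 'n': 701, 'rms': np.float64(0.0039)}
1210 orange 111 [0.656 0.168 0.012] [0.674 0.229 0.058] [0.664 0.197 0.052]
wood rect ((592.6800537109375, 172.05615234375), (181.9036102294922, 122.13970184326172), 6.24127197265625)
cradle: at x= 0.5927 Vy,yaw,dz [ 0.1749  0.1183 -0.0034] rms mm 5.554312129091163
block top [0.564 0.242 0.02 ] [0.628 0.3   0.043]
jar [ 0.703 -0.009  0.05 ] [0.754 0.047 0.068]
[5.82223841e-01 3.08715273e+00 1.50341888e-04] [0.24585397 0.62866001 0.22133261]
```

View pics/crop.png

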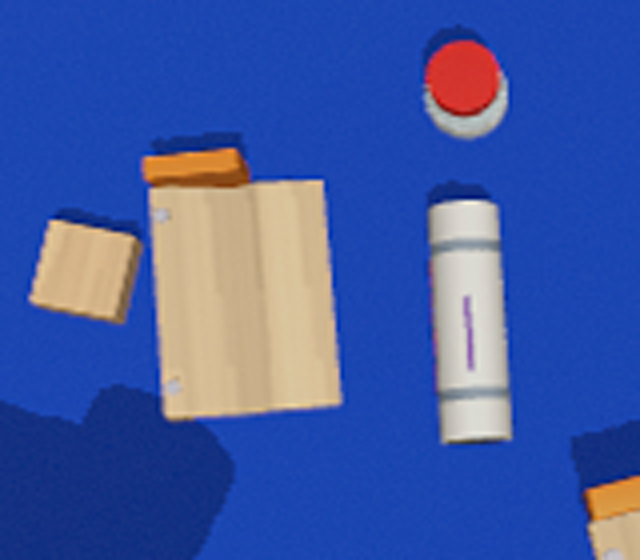

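The crop confirms the choice: the white banded pipe at crop (470,320), and the small cradle with its orange stop at crop (197,167). Both cameras agree that the pole's middle is at (0.566, 0.0125) with its axis at 0.09 rad. The seat is at about (0.583, 0.171), with the V's axis at about 0.117 rad. I'll push with the open fingers straddling along the pole, so there are two contact points.

>>> carry_out(
  series="0.0217 -0.0447 0 -4.13;0.0217 -0.0447 0 -4.13;0.0217 -0.0447 0 -4.13;0.0217 -0.0447 0 -4.13;0.0217 -0.0447 0 -4.13;0.0217 -0.0447 0 -4.13;0.0217 -0.0447 0 -4.13;0.0217 -0.0447 0 -4.13;0.0217 -0.0447 0 -4.13;0.0217 -0.0447 0 -4.13;0.0217 -0.0447 0 -4.13;0.0217 -0.0447 0 -4.13;0.0217 -0.0447 0 -4.13;0.0217 -0.0447 0 -4.13;0.0217 -0.0447 0 -4.13;0 0 -0.05 0;0 0 -0.05 0;0 0 -0.04 0;0 0 0 0",
  jaw=1,
)

```text
time: 3.18
tool_pos: [0.5676, -0.0415, 0.0775]
tcp_rot: [-2.084, -2.342, 0.008]
wrist_force: [-0.2, 0.5, 0.8]
width: 1.001
grip_force: 0.0
```

>>> carry_out(
  series="0.0015 0 -0.025 0;0 0 -0.024 0;0 0 0 0",
)

```text
time: 3.55
tool_pos: [0.5727, -0.0418, 0.0327]
tcp_rot: [-2.087, -2.347, 0.001]
wrist_force: [-0.5, 0.2, -0.2]
width: 0.999
grip_force: 0.0
```

Run:
```python
from h import *
im,d=eyes.read_camera("side");P=cloud("side",d)
print(polefit(im,P,(.45,.675,-.015,.06,.012)))
m=(P[...,0]>.48)&(P[...,0]<.66)&(P[...,1]>-.09)&(P[...,1]<-.02)&(P[...,2]<.06)&(P[...,2]>.006)
Q=P[m];print(Q.min(0),Q.max(0),len(Q))
cv2.imwrite("pics/s1.png",cv2.resize(im[130:330,200:440],None,fx=3,fy=3))
```

```text
{'c': array([ 0.5527, -0.009 ]), 'z': np.float64(0.0633), 'ang': np.float64(0.0031), 'len': np.float64(0.1684), 'n': 530, 'rms': np.float64(0.1483)}
[ 0.49405058 -0.08836424  0.00601193] [ 0.65734988 -0.02100559  0.05992926] 77
```

View pics/s1.png

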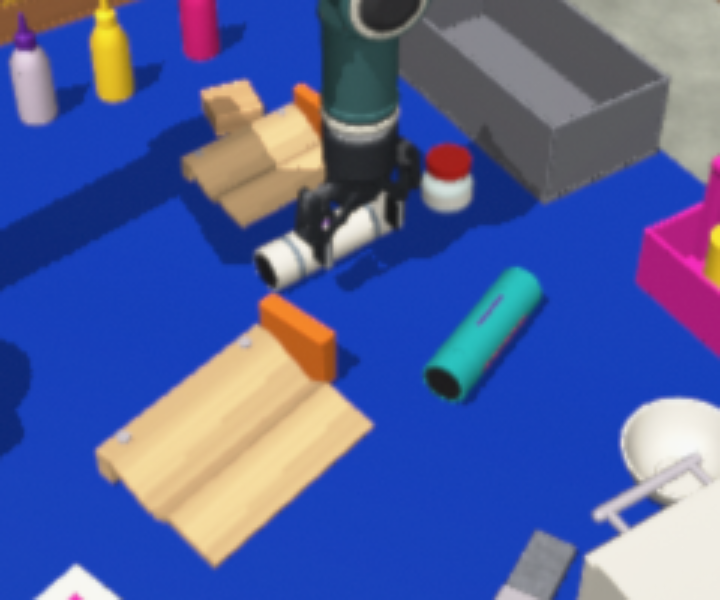

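>>> carry_out(
  series="0 0 -0.008 0;-0.0008 0.008 0 0;-0.0008 0.008 0 0;-0.0008 0.008 0 0;-0.0008 0.008 0 0;-0.0008 0.008 0 0;-0.0008 0.008 0 0;-0.0008 0.008 0 0;-0.0008 0.008 0 0;-0.0008 0.008 0 0;-0.0008 0.008 0 0;-0.0008 0.008 0 0;-0.0008 0.008 0 0;-0.0008 0.008 0 0",
)

```text
time: 5.35
tool_pos: [0.5615, 0.0626, 0.0235]
tcp_rot: [-2.087, -2.346, 0.002]
wrist_force: [-0.2, 0.4, 0.2]
width: 1.001
grip_force: 0.0
```

Run:
```python
from h import *
print({k:np.round(v,3) for k,v in bot.read_state().items() if k in("tool_pos","wrist_force")})
for c in("top","side"):
    im,d=eyes.read_camera(c);P=cloud(c,d)
    print(polefit(im,P,(.42,.66,.07,.17,.02)))
cv2.imwrite("pics/s2.png",cv2.resize(im[130:280,220:400],None,fx=4,fy=4))
```

```text
{'tool_pos': array([0.562, 0.063, 0.024]), 'wrist_force': array([-0.183,  0.412,  0.174])}
{'c': array([0.4974, 0.1023]), 'z': np.float64(0.446), 'ang': np.float64(0.2656), 'len': np.float64(0.1496), 'n': 389, 'rms': np.float64(0.0715)}
{'c': array([0.5705, 0.0809]), 'z': np.float64(0.1736), 'ang': np.float64(-0.0757), 'len': np.float64(0.1132), 'n': 72, 'rms': np.float64(0.1481)}
```

View pics/s2.png

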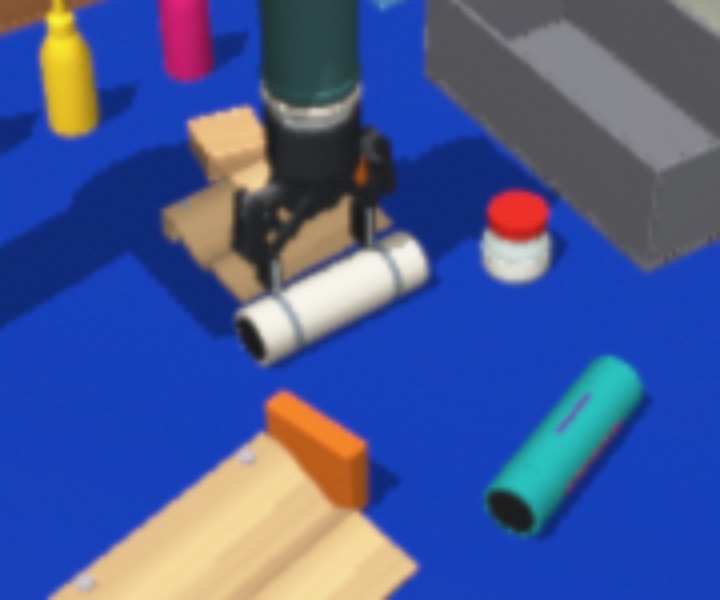

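The side view shows the fingers now on the cradle side of the pole, and the pole at crop (335,300). I need its actual position.

Run:
```python
from h import *
for c in("top","side"):
    im,d=eyes.read_camera(c);P=cloud(c,d)
    for r in spot_in(c,"pole")[:2]:print(c,np.round(r["rect"]),round(r["score"],2))
    hs=cv2.cvtColor(im,cv2.COLOR_BGR2HSV)
    print(c,polefit(im,np.where((P[...,2:]<.052),P,np.nan),(.42,.68,-.08,.09,.015)))
    cv2.imwrite(f"pics/{c}3.png",im)
t=cv2.imread("pics/top3.png")[120:270,200:360];cv2.imwrite("pics/t3.png",cv2.resize(t,None,fx=4,fy=4))
```

```text
top [383. 180.  43.  62.] 0.88
top [305. 219.   3.  20.] 0.57
top {'c': array([0.5147, 0.0414]), 'z': np.float64(0.0256), 'ang': np.float64(0.09), 'len': np.float64(0.1258), 'n': 48, 'rms': np.float64(0.0117)}
side [303. 205.  47.  31.] 0.82
side [360. 241.  39.  48.] 0.72
side {'c': array([0.5619, 0.0468]), 'z': np.float64(0.0264), 'ang': np.float64(0.0897), 'len': np.float64(0.1591), 'n': 638, 'rms': np.float64(0.0078)}
```

View pics/t3.png

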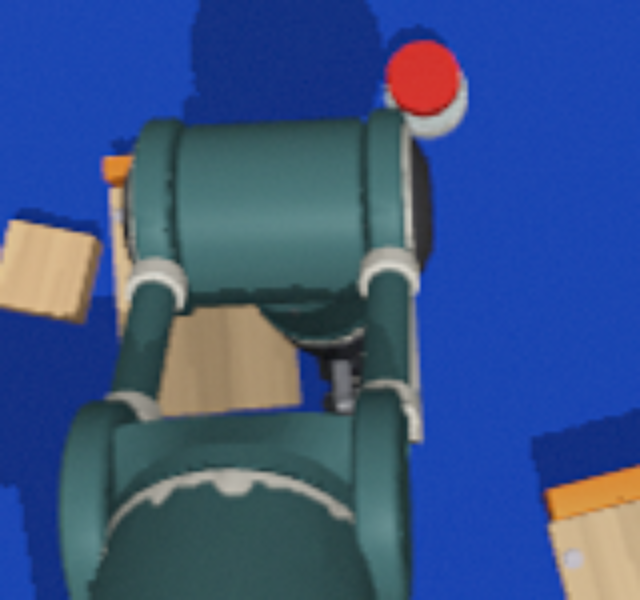

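Run:
```python
from h import *
c=eyes.get_calibration("side");K=np.array(c["K"]);R=np.array(c["rotation"]);p=np.array(c["position"])
if R.shape!=(3,3):R=cv2.Rodrigues(R)[0]
for uv,y in(((308.5,216.5),-.042),((333,206.5),-.035),((289,202.5),.062),((312,191),.07)):
    r=R@np.linalg.inv(K)@[*uv,1]; print(uv,(p+r*(y-p[1])/r[1]).round(4))
im=cv2.imread("pics/side3.png")
s=bot.read_state();print(s["tool_pos"],s["wrist_force"],s["torque"],s["q"])
w,d=eyes.read_camera("wrist");cv2.imwrite("pics/w.png",w)
```

```text
(308.5, 216.5) [ 0.5329 -0.042   0.056 ]
(333, 206.5) [ 0.6289 -0.035   0.0447]
(289, 202.5) [0.5234 0.062  0.0399]
(312, 191) [0.6162 0.07   0.0398]
[0.56206568 0.06195375 0.023884  ] [1.44840022 0.59379288 0.98552942] [0.02797117 0.01196595 0.01359999] [ 6.58104037e-02  2.61234537e-01  2.00729183e+00 -1.58341576e-04
  8.73887662e-01 -5.08374977e-02]
```

View pics/w.png

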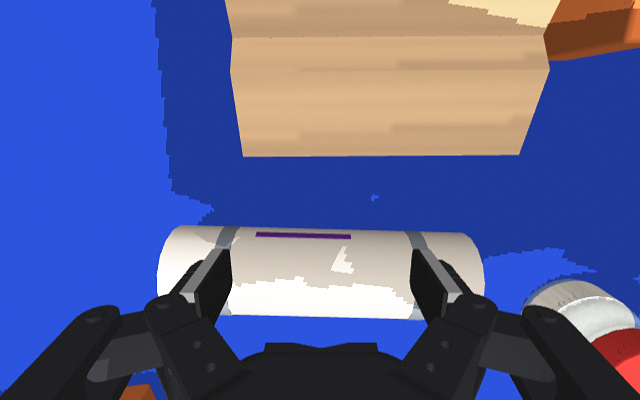

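The wrist view shows the open finger tips at (205,280) and (435,280), resting on top of the pole. When open, the tips stand higher than I assumed, so they only skimmed over the pole and rolled it about 35 mm forward, which does no harm. I'll back off, shut the jaws and come down behind it.

>>> carry_out(
  series="0 0 0.025 0;0 0 0.03 0;0.002 -0.02 0.01 0;0.002 -0.025 0 0;0.002 -0.025 0 0;0 -0.005 0 0;0 0 0 0;0 0 0 0",
  jaw=-1,
)

```text
time: 6.7
tool_pos: [0.5682, -0.0125, 0.089]
tcp_rot: [-2.087, -2.347, 0.0]
wrist_force: [0.2, 0.1, 0.4]
width: -0.0
grip_force: 0.0
```

Run:
```python
from h import *
for c in("top","side"):
    im,d=eyes.read_camera(c);P=cloud(c,d)
    print(c,polefit(im,np.where((P[...,2:]<.056),P,np.nan),(.42,.68,.0,.12,.015)))
print(bot.read_state()["tool_pos"],bot.read_state()["width"])
```

```text
top {'c': array([0.5472, 0.0443]), 'z': np.float64(0.0248), 'ang': np.float64(0.0881), 'len': np.float64(0.1164), 'n': 700, 'rms': np.float64(0.0014)}
side {'c': array([0.5622, 0.0472]), 'z': np.float64(0.0268), 'ang': np.float64(0.0904), 'len': np.float64(0.1593), 'n': 622, 'rms': np.float64(0.004)}
[ 0.56828179 -0.01222656  0.08910583] -0.0016261786750466061
```

>>> carry_out(
  series="0 0 -0.025 0;0 0 -0.022 0;0 0 -0.008 0;0 0 0 0;-0.0008 0.008 0 0;-0.0008 0.008 0 0;-0.0008 0.008 0 0;-0.0008 0.008 0 0;-0.0008 0.008 0 0;0 0 0 0",
)

```text
time: 8.05
tool_pos: [0.5646, 0.0278, 0.0349]
tcp_rot: [2.087, 2.348, 0.0]
wrist_force: [-1.4, -1.0, 3.7]
width: 0.001
grip_force: 1.8
```

Run:
```python
from h import *
im,d=eyes.read_camera("side");P=cloud("side",d)
print(polefit(im,np.where((P[...,2:]<.056),P,np.nan),(.42,.68,.01,.14,.015)))
cv2.imwrite("pics/s4.png",cv2.resize(im[150:250,250:370],None,fx=5,fy=5))
print(bot.read_state()["tool_pos"])
```

```text
{'c': array([0.5622, 0.0485]), 'z': np.float64(0.0266), 'ang': np.float64(0.0858), 'len': np.float64(0.161), 'n': 619, 'rms': np.float64(0.0043)}
[0.56465516 0.02749158 0.03487351]
```

View pics/s4.png

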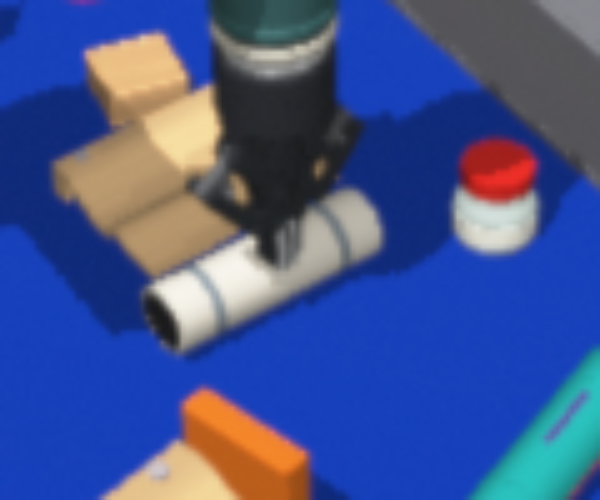

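The tip is again high on the pole's back, at crop (285,255), so the true tip sits about 25 mm higher than stated. I'll back off, go lower and measure the tip's height in the depth image.

>>> carry_out(
  series="0 -0.01 0.015 0;0.003 -0.025 0.005 0;0 -0.018 0 0;0 0 -0.012 0;0 0 -0.012 0;0 0 -0.009 0;0 0 0 0;0 0 0 0",
)

```text
time: 9.1
tool_pos: [0.5675, -0.0255, 0.0211]
tcp_rot: [-2.087, -2.348, 0.0]
wrist_force: [-0.6, 0.3, 0.2]
width: 0.0
grip_force: 0.0
```

Run:
```python
from h import *
im,d=eyes.read_camera("side");P=cloud("side",d)
print(polefit(im,np.where((P[...,2:]<.056),P,np.nan),(.42,.68,.01,.14,.015)))
s=bot.read_state();print(s["tool_pos"],s["wrist_force"])
x,y,z=s["tool_pos"]
m=(abs(P[...,0]-x)<.04)&(abs(P[...,1]-y)<.025)&(P[...,2]<.12)&(P[...,2]>-.02)
hs=cv2.cvtColor(im,cv2.COLOR_BGR2HSV)
mm=m&((hs[...,1]<90)|(hs[...,2]<50));Q=P[mm];o=Q[Q[:,2].argsort()][:12];print(len(Q),o.round(3))
vv,uu=np.nonzero(mm);print(uu.min(),uu.max(),vv.min(),vv.max())
cv2.imwrite("pics/s5.png",cv2.resize(im[160:250,260:360],None,fx=6,fy=6))
```

```text
{'c': array([0.5589, 0.0483]), 'z': np.float64(0.0267), 'ang': np.float64(0.091), 'len': np.float64(0.1521), 'n': 352, 'rms': np.float64(0.0048)}
[ 0.56777366 -0.02556753  0.02145985] [ 0.1722559  -0.78078593 -0.14764912]
235 [[ 0.586 -0.002 -0.001]
 [ 0.593 -0.002 -0.   ]
 [ 0.572 -0.03   0.033]
 [ 0.562 -0.033  0.036]
 [ 0.562 -0.028  0.036]
 [ 0.581 -0.028  0.04 ]
 [ 0.562 -0.034  0.041]
 [ 0.571 -0.031  0.043]
 [ 0.568 -0.036  0.044]
 [ 0.562 -0.033  0.044]
 [ 0.565 -0.035  0.045]
 [ 0.559 -0.032  0.045]]
306 327 189 216
```

View pics/s5.png

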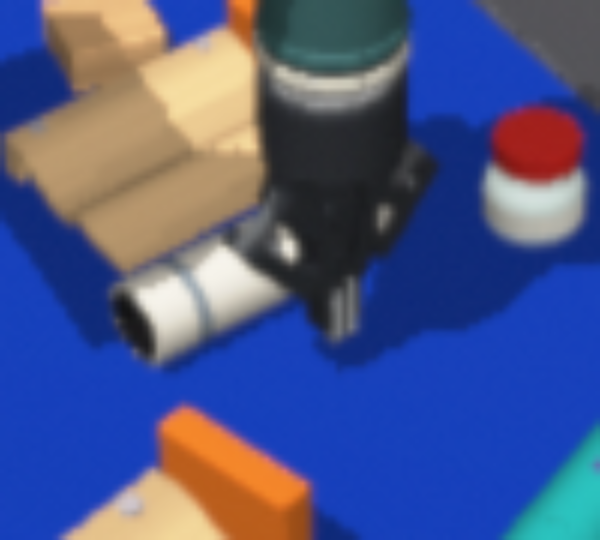

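The tip is about 12 mm above the TCP: 33 mm high with the TCP at 21 mm, shown at crop (345,335). I'll set the TCP to 6 mm, which puts the tip at about 18 mm.

>>> carry_out(
  series="0 0 -0.008 0;0 0 -0.007 0;0 0 0 0;-0.0008 0.008 0 0;-0.0008 0.008 0 0;-0.0008 0.008 0 0;-0.0008 0.008 0 0;-0.0008 0.008 0 0;-0.0008 0.008 0 0;-0.0008 0.008 0 0;-0.0008 0.008 0 0;0 0 0 0",
)

```text
time: 10.65
tool_pos: [0.5609, 0.0388, 0.0062]
tcp_rot: [-2.087, -2.348, 0.0]
wrist_force: [-0.5, -0.5, -0.0]
width: -0.003
grip_force: 0.0
```

```bash
cat > m.py <<'E'
from h import *
import sys
a=[float(v) for v in sys.argv[1:]] or [.03,.2,.015]
s=bot.read_state();print(s["time"],s["tool_pos"],s["wrist_force"])
for c in("top","side"):
    im,d=eyes.read_camera(c);P=cloud(c,d)
    print(c,polefit(im,np.where((P[...,2:]<.064),P,np.nan),(.42,.68,*a)))
E
python3 m.py
```

```text
10.65 [0.56092782 0.038767   0.00623886] [-0.50953134 -0.51652193 -0.02902991]
top {'c': array([0.5383, 0.0793]), 'z': np.float64(0.0248), 'ang': np.float64(0.0819), 'len': np.float64(0.0631), 'n': 307, 'rms': np.float64(0.0085)}
side {'c': array([0.5558, 0.0665]), 'z': np.float64(0.0273), 'ang': np.float64(-0.2831), 'len': np.float64(0.1593), 'n': 368, 'rms': np.float64(0.0086)}
```

>>> carry_out(
  series="-0.0008 0.008 0 0;-0.0008 0.008 0 0;-0.0008 0.008 0 0;-0.0008 0.008 0 0;-0.0008 0.008 0.0015 0;-0.0008 0.008 0.0015 0;-0.0008 0.008 0.0015 0;-0.0008 0.008 0.0015 0;-0.0008 0.008 0.0015 0;-0.0008 0.008 0.0015 0;0 0 0 0",
)

```text
time: 12.12
tool_pos: [0.5526, 0.1191, 0.0151]
tcp_rot: [-2.087, -2.348, 0.0]
wrist_force: [0.3, 0.2, -0.1]
width: 0.004
grip_force: 0.0
```

```bash
python3 m.py .1 .22 .04
```

```text
12.125 [0.55259756 0.11909538 0.01509617] [ 0.32571229  0.15216622 -0.14122526]
top {'c': array([0.5235, 0.1693]), 'z': np.float64(0.0331), 'ang': np.float64(0.1078), 'len': np.float64(0.0561), 'n': 269, 'rms': np.float64(0.0015)}
side {'c': array([0.5405, 0.144 ]), 'z': np.float64(0.0349), 'ang': np.float64(-0.4211), 'len': np.float64(0.1514), 'n': 262, 'rms': np.float64(0.0096)}
```

>>> carry_out(
  series="0 -0.025 0 0;0 -0.025 0.02 0;0 0 0.05 10;0 0 0.02 10;-0.03 0.02 0 10;-0.03 0.02 0 10;-0.03 0.02 0 10;-0.03 0.02 0 10;-0.0126 0.001 0 10;0 0 0 10;0 0 0 10;0 0 0 0",
)

```text
time: 13.72
tool_pos: [0.4202, 0.149, 0.1052]
tcp_rot: [0.18, -3.136, -0.0]
wrist_force: [-0.6, -0.3, -1.2]
width: -0.002
grip_force: 0.0
```

```bash
python3 m.py .1 .22 .04;python3 m.py .135 .22 .036
```

```text
13.725 [0.42021923 0.14899552 0.10515206] [-0.59968263 -0.32695291 -1.15334367]
top {'c': array([0.5523, 0.1685]), 'z': np.float64(0.0305), 'ang': np.float64(0.1249), 'len': np.float64(0.1567), 'n': 942, 'rms': np.float64(0.0016)}
side {'c': array([0.5512, 0.169 ]), 'z': np.float64(0.032), 'ang': np.float64(0.1188), 'len': np.float64(0.1581), 'n': 447, 'rms': np.float64(0.0033)}
13.825 [0.42033427 0.14898321 0.10515985] [-0.13989487  0.37332607 -0.18212952]
top {'c': array([0.5524, 0.1686]), 'z': np.float64(0.0305), 'ang': np.float64(0.1246), 'len': np.float64(0.1572), 'n': 994, 'rms': np.float64(0.0017)}
side {'c': array([0.5512, 0.1694]), 'z': np.float64(0.0326), 'ang': np.float64(0.1271), 'len': np.float64(0.1591), 'n': 503, 'rms': np.float64(0.0035)}
```

>>> carry_out(
  series="0 0.0035 -0.03 0;0 0 -0.03 0;0 0 -0.025 0;0 0 -0.014 0;0 0 0 0;0.01 0.0012 0 0;0.01 0.0012 0 0;0.01 0.0012 0 0;0.005 0.0006 0 0;0.005 0.0006 0 0;0.005 0.0006 0 0;0.005 0.0006 0 0;0.005 0.0006 0 0;0.005 0.0006 0 0;0 0 0 0",
)

```text
time: 15.8
tool_pos: [0.4812, 0.1599, 0.0064]
tcp_rot: [-0.183, 3.135, 0.0]
wrist_force: [0.8, 0.3, -0.6]
width: -0.001
grip_force: 0.0
```

```bash
python3 m.py .135 .22 .036
```

```text
15.8 [0.48123274 0.15994708 0.00640653] [ 0.78445613  0.28259544 -0.59361043]
top {'c': array([0.5795, 0.172 ]), 'z': np.float64(0.0305), 'ang': np.float64(0.121), 'len': np.float64(0.1415), 'n': 579, 'rms': np.float64(0.0015)}
side {'c': array([0.56  , 0.1714]), 'z': np.float64(0.0322), 'ang': np.float64(0.0992), 'len': np.float64(0.1796), 'n': 439, 'rms': np.float64(0.0038)}
```

>>> carry_out(
  series="0.003 0.0004 0 0;0.003 0.0004 0 0;0.002 0.0002 0 0;0 0 0 0",
)

```text
time: 16.4
tool_pos: [0.4889, 0.1609, 0.0063]
tcp_rot: [-0.183, 3.136, 0.0]
wrist_force: [-0.1, -0.1, 0.3]
width: 0.0
grip_force: 0.1
```

>>> carry_out(
  series="0.002 0.0002 0 0;0.001 0.0001 0 0;0 0 0 0",
)

```text
time: 16.77
tool_pos: [0.4916, 0.1612, 0.0062]
tcp_rot: [-0.183, 3.136, 0.0]
wrist_force: [-0.2, 0.7, -0.1]
width: -0.002
grip_force: 0.2
```

>>> carry_out(
  series="0.001 0.0001 0 0;0 0 0 0",
)

```text
time: 17.02
tool_pos: [0.4925, 0.1612, 0.0063]
tcp_rot: [-0.183, 3.136, 0.0]
wrist_force: [-1.2, -0.6, -0.2]
width: -0.004
grip_force: 0.4
```

>>> carry_out(
  series="0.001 0.0001 0 0;0 0 0 0",
)

```text
time: 17.27
tool_pos: [0.4933, 0.1613, 0.0062]
tcp_rot: [0.183, -3.136, 0.0]
wrist_force: [-2.1, 0.6, -0.1]
width: -0.001
grip_force: 0.9
```

>>> carry_out(
  series="0.001 0.0001 0 0;0 0 0 0",
)

```text
time: 17.52
tool_pos: [0.4933, 0.1613, 0.0061]
tcp_rot: [0.183, -3.134, 0.0]
wrist_force: [-4.5, -0.5, 3.4]
width: -0.001
grip_force: 2.5
```

>>> carry_out(
  series="-0.01 -0.001 0 0;-0.03 -0.004 0 0;-0.03 -0.004 0.02 0;-0.01 0 0.05 0;0 0 0.03 0;0 0 0 0",
)

```text
time: 18.27
tool_pos: [0.4172, 0.1532, 0.1095]
tcp_rot: [-0.183, 3.128, 0.003]
wrist_force: [0.5, 0.4, 0.0]
width: 0.002
grip_force: 0.0
```

```bash
python3 m.py .135 .22 .036
python3 - <<'E'
from h import *
im,d=eyes.read_camera("top");P=cloud("top",d)
hs=cv2.cvtColor(im,cv2.COLOR_BGR2HSV)
cv2.imwrite("pics/t9.png",cv2.resize(im[130:250,200:320],None,fx=5,fy=5,interpolation=cv2.INTER_NEAREST))
E
```

```text
18.275 [0.41721691 0.15322086 0.10954835] [0.45415199 0.41250464 0.03684315]
top {'c': array([0.5823, 0.1723]), 'z': np.float64(0.0305), 'ang': np.float64(0.1258), 'len': np.float64(0.1575), 'n': 985, 'rms': np.float64(0.0017)}
side {'c': array([0.5807, 0.1725]), 'z': np.float64(0.0324), 'ang': np.float64(0.1281), 'len': np.float64(0.1585), 'n': 485, 'rms': np.float64(0.0035)}
```

View pics/t9.png

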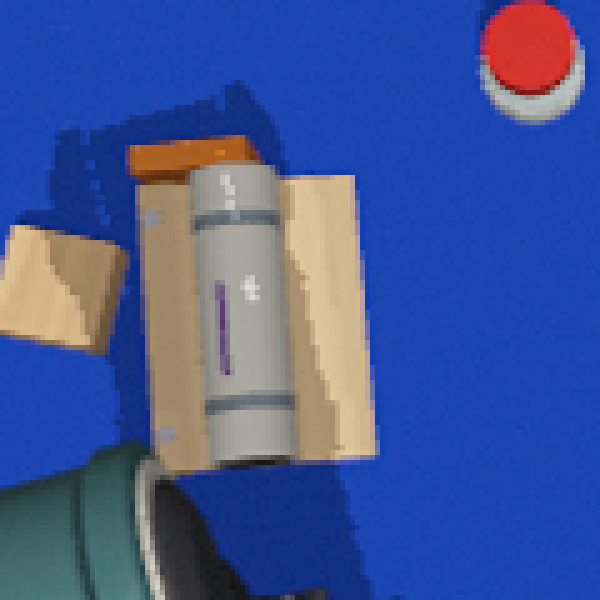

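The picture shows the pole in the V with its far end at the stop (235,165) and its free end level with the open edge (255,462). The jar and block are where they stood, and the gripper is clear.

```bash
python3 -c "
from workcell import bot
print(bot.finish_job())"
```

```text
the job is handed in; nothing more can be done
None
```

The white pole lies in the small cradle's V with its end against the orange stop, the gripper is clear, and the job was handed in at about 18 s; on the first two tries the fingers rode up onto the pole's top (up to about 4 N, no grip or lift) before I lowered them.

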